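Find the balance point of a wooden mould paddle on a ridge stand

ROBOT

A 6-joint arm with a two-finger parallel gripper is mounted at the origin on the work surface; the furniture and walls round the work are solid. World frame = base frame: x ahead of the robot, y to its left, z up, the work surface at z = 0. Lengths are in m, angles in rad, forces in N, time in s.
With the tool pointing down it reaches from about 0.275 to 0.875 m from the base axis. Payload 12.5 kg.
Tool frame: the origin (TCP) lies on the centre line of the jaws, within the pads' length; the fingertips stand r.finger_overhang ahead of it and the grasp point (between the pads) lies 3 mm ahead of it (r.finger_overhang is the distance from the TCP to the fingertips, in m); z points along the fingers, y is the direction in which the jaws open and shut (so a half turn about z gives the same grasp; the last joint's range is limited). The gripper opens to 85 mm and grips with 20 to 120 N. Pads are 22 mm wide; open, the fingers measure 114 mm over their backs; the gripper's body (76 mm by 85 mm) begins 54 mm behind the grasp point. The pads swing forward as they close: fully open they stand 13 mm farther back than shut.
Start: joints at [-1.258, 0.351, 1.652, -0, 1.139, -0.085], TCP at [0.213, -0.507, 0.253] pointing down, gripper open.
Joint ranges: [-2.75, 2.75], [-0.79, 2.1], [0.01, 2.65], [-1.57, 4.71], [0.07, 3.14], [-2.87, 2.87]. Speed limits (rad/s): [2.22, 2.22, 2.79, 3.14, 3.14, 3.14].

INTERFACE

Orientations are given as a unit quaternion [x, y, z, w].
In Python, from cell import r, optics gives the robot as it stands. The module is installed in compiled form; this text tells all that it offers. Calls block until the motion is done:
- r.move_to(position, orientation): joint-space move of the TCP to a pose.
- r.move_linear(position, rot=None, vel=0.15): straight line of the TCP; rot=None keeps the orientation; vel is the mean speed in m/s.
- r.set_joints(angles): joint-space move.
- r.set_gripper(opening, squeeze=None): opening from 0.0 (shut) to 1.0 (fully open); squeeze is the grip in N (None keeps the last); returns when the fingers have stopped.
- r.sleep(seconds).
- r.inverse_kinematics(position, orientation): joint angles nearest the present ones, or None.
- optics.get_image(name): name is "side" or "top" or "wrist"; returns a dict with "pixels" (400x640x3 uint8, red, green, blue), "depth" (400x640 float32, m along the optical axis (not along the pixel's ray), 0 where there is no reading), "fx", "fy", "cx", "cy" (pixels), "camera_from_world" (4x4, takes a point from world to camera coordinates); the wrist camera has in their place "mount" (4x4, takes a point from camera to tool coordinates, whose origin is the TCP and whose axes are the flange's). Camera axes: x right, y down, z forward; pixel columns grow to the right and rows downward; lengths in m; the calibration is good to about 2 mm. A picture is of the moment at which its call begins: read the wrist's pose just before it.
A pose or a line that the arm cannot do raises r.PlanningError and nothing moves.
- r.hand_in(): hands the job in, once; it reports no verdict.
Readings, each from a call of its own:
- r.current_t(): time.
- r.current_q(): joint angles.
- r.current_qvel(): joint speeds.
- r.current_effort(): joint torques, N m.
- r.current_tool_pos(): TCP position.
- r.current_ee_rot(): TCP orientation.
- r.current_contact_force(): force on the tool from outside, world axes, zero at the start.
- r.current_torque(): the same for the moment, N m.
- r.current_opening(): opening from 0.0 (shut) to 1.0 (fully open).
Only numpy, scipy, OpenCV 4.12 (cv2) and the standard library are available. Lean on these libraries where they do the work, as an engineer would, in place of code of your own. Each camera call takes 0.05 s, during which the arm holds its last target.

TASK

The wooden moon cake mould paddle lies across the ridge of the balance stand, tipped over onto the rest under its head. Without lifting it off the stand or pressing it down hard, slide it lengthwise over the ridge, square across it and centred, until it balances level on the ridge by itself with nothing holding it; then push the stand's pointer fully home towards it to show the balance point, leaving the paddle balanced. Leave the other things where they are.

Things in the scene. Friction and masses are not known exactly. Their poses are not given: they have to be found in the camera images.
- paddle_center (a point): Centre of the wooden paddle: 360 mm long (own y axis, +y to the handle), 22 mm thick (z up), 0.41 to 0.52 kg. A hidden uneven core: its centre of mass lies on the centre line anywhere from 65 mm towards the head to 20 mm towards the handle of this point. Starts 45 to 70 mm on the head side of the ridge, tipped head down 0.056 rad onto the head rest.
- handle_mid (a point): Middle of the paddle's handle, 105 mm from paddle_center on the +y side, half-way up: a flat bar 34 mm wide and 22 mm thick, from 75 mm before this point (where the head ends) to a rounded end 75 mm beyond. A good place to grasp, across its width.
- head_mid (a point): Middle of the paddle's head, 75 mm from paddle_center on the -y side, half-way up: a board 62 mm wide, 210 mm long, 22 mm thick, with three round cavities in its top and a flat smooth underside that slides on the ridge.
- ridge (a point): Middle of the flat top of the fixed stand's steel ridge (the fulcrum), 60 mm above the table; top 12 mm wide along stand y, 70 mm long along stand x. The paddle lies along stand y, handle to +y. Keep its centre within 12 mm of the stand's centre line, parallel to stand y within 0.15 rad. More than 20 N between paddle and stand is pressing hard.
- head_rest (a point): Middle of the top of the catch rest under the paddle's head, 51 mm above the table (9 mm lower than the ridge): a rail 20 mm wide that runs from 60 to 165 mm from the ridge on the stand's -y side; its twin stands on the +y side. An unbalanced paddle tips by 0.05 rad or more and lies on one of them. Under them is the base, 60 x 344 mm, 10 mm thick.
- pointer_knob (a point): Middle of the round black knob (22 mm across, 26 mm high, 90 mm above the table) of the pointer, on the near (stand -x) side of the ridge; below it a 10 mm steel post. Its axis is 93 mm from the ridge's middle at joint value 0 and 68 mm when home. Push it from its outer side towards the ridge (stand +x): about 1 N moves it, and it stays.
- pointer_tip (a point): Tip of the pointer's thin steel needle, 24 mm from the knob's axis towards the paddle, 71 mm above the table. When home it stops about 13 mm short of the edge of a centred paddle, so it does not touch it.
- pointer (a joint): Slide of the pointer in m: 0 fully back, 0.025 fully home (end stop) next to the paddle; starts between 0 and 0.005.
- press_mould: Bystander: hand press for moon cakes, 69 mm wide and 169 mm tall, standing; origin at the centre of its foot. Leave alone.
- tape_roll: Bystander: roll of packing tape lying flat, 102 mm wide and 49 mm high; origin at the centre of its underside. Leave alone.
- mould_plate: Bystander: round white pattern plate, 56 mm wide and 11 mm high, lying; origin at the centre of its underside. Leave alone.

How it is judged:
On the way:
1. the paddle balances level on the ridge, let go, with the pointer not yet pushed home (angle between paddle_center's own z axis and vertical below 0.02 rad and contact force between the fingers and paddle below 0.05 N and contact force between paddle and stand above 1 N and linear speed of paddle below 0.01 m/s and angular speed of paddle below 0.1 rad/s and angle between the y axis of paddle_center and the y axis of ridge, either way round below 0.15 rad and x of paddle_center in the frame of ridge between -0.012 and 0.012 m and value of joint pointer below 0.015 m), for 0.5 s.
At the end, for the whole second after the job is handed in: The paddle rests on the ridge alone, level within 0.02 rad (1.1 degrees), at rest and let go, within 12 mm of the stand's centre line and square across the ridge within 0.15 rad, and the pointer is home (joint at least 0.021 of 0.025 m) (angle between paddle_center's own z axis and vertical below 0.02 rad and contact force between the fingers and paddle below 0.05 N and contact force between paddle and stand above 1 N and linear speed of paddle below 0.01 m/s and angular speed of paddle below 0.1 rad/s and angle between the y axis of paddle_center and the y axis of ridge, either way round below 0.15 rad and x of paddle_center in the frame of ridge between -0.012 and 0.012 m and value of joint pointer above 0.021 m); the robot touches nothing.
It fails at once if the paddle is lifted off the ridge (its centre more than 12 mm above its height when resting level) (z of paddle_center in the frame of ridge above 0.023 m).
It fails at once if the paddle is pressed against the stand with more than 20 N (contact force between paddle and stand above 20 N).
It fails at once if a bystander is moved more than 15 mm (distance of any of press_mould, tape_roll, mould_plate from where it was at the start of the episode above 0.015 m).
It also fails if it takes over 72 s, if anything falls off the work surface, if the arm or the gripper's body presses on something with over 40 N, if the wrist force passes 120 N, or if a joint passes its speed limit or range.

## Working session

There is one attempt and no reset: what is moved stays moved. The work goes in short steps, each a Python script; the robot and the scene stay as the last script left them, time stands still between calls to the robot, and variables do not carry over. Pictures are saved under pics/ and viewed, and the job is handed in when it is done.

```bash
mkdir -p pics; ls
python3 - <<'E'
from cell import r, optics
import cv2, numpy as np
for n in ["top","side","wrist"]:
    d=optics.get_image(n); cv2.imwrite(f"pics/{n}0.png",d["pixels"][:,:,::-1]); np.save(f"pics/{n}0d.npy",d["depth"])
    print(n,d["fx"],d["fy"],d["cx"],d["cy"]); print(np.round(d.get("camera_from_world",d.get("mount")),4).tolist())
print(r.current_t(),r.finger_overhang,r.current_ee_rot(),r.current_tool_pos())
E
```

```text
pics
top 395.7843107952098 395.7843107952098 322.0540771254926 197.3989715310091
[[0.0084, -0.9995, 0.0299, -0.1022], [-0.9925, -0.012, -0.1215, 0.4586], [0.1218, -0.0287, -0.9921, 0.9307], [0.0, 0.0, 0.0, 1.0]]
side 503.4389103435904 503.4389103435904 317.1568920905657 197.49436854928663
[[0.8508, -0.5254, 0.0122, -0.4236], [-0.2504, -0.4257, -0.8695, 0.1346], [0.462, 0.7367, -0.4937, 1.1938], [0.0, 0.0, 0.0, 1.0]]
wrist 316.1305923201272 316.1305923201272 319.3386492466158 201.93895817147543
[[-0.0008, -0.951, -0.3093, 0.0796], [1.0, -0.0007, -0.0005, -0.0004], [0.0002, -0.3093, 0.951, -0.1202], [0.0, 0.0, 0.0, 1.0]]
0.15 0.022 [ 9.80288848e-01  1.97569156e-01 -6.63320070e-05 -4.46584070e-04] [ 0.21300344 -0.50683124  0.2528866 ]
```

View pics/top0.png

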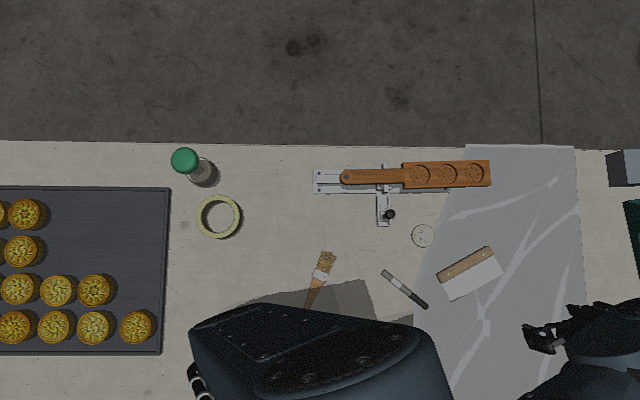

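View pics/side0.png

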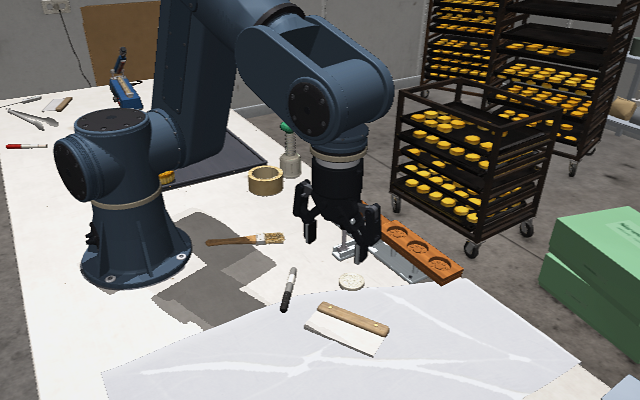

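Run:
```python
import cv2
im=cv2.imread("pics/top0.png")[140:240,300:500]
cv2.imwrite("pics/c0.png",cv2.resize(im,None,fx=4,fy=4,interpolation=cv2.INTER_CUBIC))
```

```text
(no output)
```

View pics/c0.png

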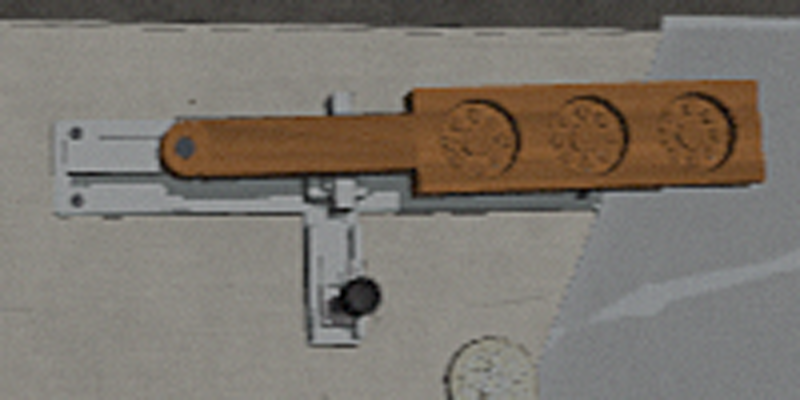

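```bash
cat > h.py <<'E'
import numpy as np, cv2
from scipy.spatial.transform import Rotation as R
from cell import r, optics
def q(t): return np.array([np.cos(t/2),np.sin(t/2),0,0])
def px2w(d,T,u,v,z=None,depth=None):
    """T camera->world. intersect with plane z or use depth"""
    ray=np.array([(u-d["cx"])/d["fx"],(v-d["cy"])/d["fy"],1.])
    if z is None:
        s=d["depth"][int(round(v)),int(round(u))] if depth is None else depth
        return (T@np.r_[ray*s,1])[:3]
    w=T[:3,:3]@ray; return T[:3,3]+w*(z-T[2,3])/w[2]
def cam(name):
    if name=="wrist":
        p=np.array(r.current_tool_pos()); o=r.current_ee_rot()
    d=optics.get_image(name)
    if name=="wrist":
        M=np.eye(4);M[:3,:3]=R.from_quat(o).as_matrix();M[:3,3]=p;T=M@d["mount"]
    else: T=np.linalg.inv(d["camera_from_world"])
    return d,T
def save(d,fn,crop=None,f=1):
    im=d["pixels"][:,:,::-1]
    if crop: im=im[crop[1]:crop[3],crop[0]:crop[2]]
    cv2.imwrite(fn,cv2.resize(im,None,fx=f,fy=f,interpolation=cv2.INTER_CUBIC))
def cloud(d,T):
    v,u=np.mgrid[0:400,0:640]; z=d["depth"]
    P=np.stack([(u-d["cx"])/d["fx"]*z,(v-d["cy"])/d["fy"]*z,z,np.ones_like(z)],-1)@T.T
    P=P[...,:3]; P[z==0]=np.nan; return P
E
python3 - <<'E'
from h import *
d,T=cam("top")
def c(x,y): return 300+x/4,140+y/4
for n,x,y,z in [("ridge far",342,97,.06),("ridge near",346,205,.06),("knob",361,293,.09),("base TL",57,120,.01),("base BL",57,213,.01),("base BR",597,210,.01),("handle end",162,148,.08),("shoulder t",412,112-24,.075),("shoulder b",415,194,.075),("head tr",755,81,.07),("head br",764,181,.07),("mould",490,380,.01)]:
    u,v=c(x,y); print(n,np.round(px2w(d,T,u,v,z),4),np.round(px2w(d,T,u,v),4))
for t in (1.57,-1.57,0,3.14):
  for p in ([.6,-.1,.2],[.6,-.38,.2]):
    print(t,p,r.inverse_kinematics(p,q(t)))
E
```

```text
ridge far [ 0.5373 -0.2472  0.06  ] [ 0.5366 -0.2466  0.0635]
ridge near [ 0.4724 -0.2489  0.06  ] [ 0.4722 -0.2486  0.0614]
knob [ 0.4178 -0.2511  0.09  ] [ 0.4166 -0.2482  0.1042]
base TL [ 0.5306 -0.078   0.01  ] [ 0.531  -0.078   0.0082]
base BL [ 0.4721 -0.0786  0.01  ] [ 0.4725 -0.0786  0.0074]
base BR [ 0.4782 -0.4165  0.01  ] [ 0.4798 -0.4205 -0.001 ]
handle end [ 0.5015 -0.1383  0.08  ] [ 0.501  -0.1381  0.083 ]
shoulder t [ 0.5402 -0.2858  0.075 ] [ 0.5388 -0.2843  0.0811]
shoulder b [ 0.4772 -0.2865  0.075 ] [ 0.4776 -0.287   0.0728]
head tr [ 0.5485 -0.4925  0.07  ] [ 0.549  -0.4934  0.068 ]
head br [ 0.4884 -0.4953  0.07  ] [ 0.4889 -0.4968  0.0667]
mould [ 0.3716 -0.3466  0.01  ] [ 0.3716 -0.3465  0.0102]
1.57 [0.6, -0.1, 0.2] [-2.41668860e-01  5.11565347e-01  1.54586952e+00 -4.44089210e-16
  1.08415779e+00 -2.40872533e-01]
1.57 [0.6, -0.38, 0.2] [-6.30089741e-01  6.95278354e-01  1.22963112e+00 -4.44089210e-16
  1.21668318e+00 -6.29293414e-01]
-1.57 [0.6, -0.1, 0.2] None
-1.57 [0.6, -0.38, 0.2] [-6.30089741e-01  6.95278354e-01  1.22963112e+00 -4.44089210e-16
  1.21668318e+00  2.51070659e+00]
0 [0.6, -0.1, 0.2] [-2.41668860e-01  5.11565347e-01  1.54586952e+00 -4.44089210e-16
  1.08415779e+00  1.32912747e+00]
0 [0.6, -0.38, 0.2] [-6.30089741e-01  6.95278354e-01  1.22963112e+00 -4.44089210e-16
  1.21668318e+00  9.40706586e-01]
3.14 [0.6, -0.1, 0.2] [-2.41668860e-01  5.11565347e-01  1.54586952e+00 -4.44089210e-16
  1.08415779e+00 -1.81087253e+00]
3.14 [0.6, -0.38, 0.2] [-6.30089741e-01  6.95278354e-01  1.22963112e+00 -4.44089210e-16
  1.21668318e+00 -2.19929341e+00]
```

```bash
cat >> h.py <<'E'
PHI=0.018; RID=np.array([.5044,-.250])
def w(xs,ys):  # stand->world xy
    c,s=np.cos(PHI),np.sin(PHI); return RID+np.array([c*xs-s*ys, s*xs+c*ys])
def st(P):
    c,s=np.cos(PHI),np.sin(PHI); D=np.asarray(P)[...,:2]-RID
    return np.stack([c*D[...,0]+s*D[...,1], -s*D[...,0]+c*D[...,1]],-1)
Q=q(np.pi/2+PHI)
def F(n=10):
    a=[]
    for _ in range(n):
        a.append(r.current_contact_force()); r.sleep(.01)
    return np.mean(a,0),np.std(a,0)
def go(xs,ys,z,vel=.15): r.move_linear(np.r_[w(xs,ys),z],vel=vel)
E
python3 - <<'E'
from h import *
r.set_gripper(0.0)
r.move_to(np.r_[w(0,.095),.16],Q)
d,T=cam("wrist"); save(d,"pics/w1.png"); np.savez("pics/w1.npz",T=T,depth=d["depth"])
print(r.current_t(),F(),r.current_opening(), r.current_tool_pos())
d,T=cam("top"); save(d,"pics/t1.png",(260,120,520,240),3)
E
```

```text
2.7167 (array([-0.21902011,  0.1675806 ,  0.01375894]), array([0.48407714, 0.54637859, 0.31721155])) -0.0007299124598339205 [ 0.50257003 -0.15581596  0.16016671]
```

View pics/w1.png

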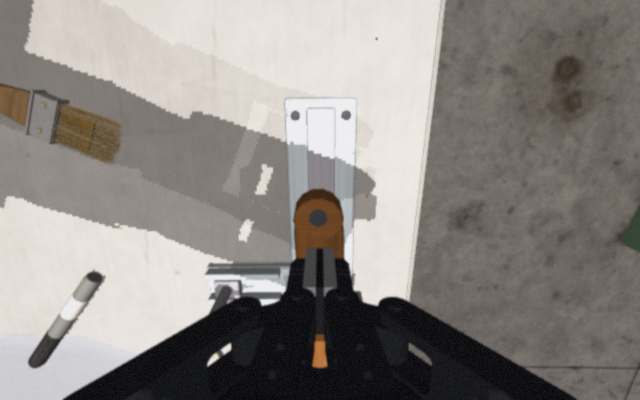

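View pics/t1.png

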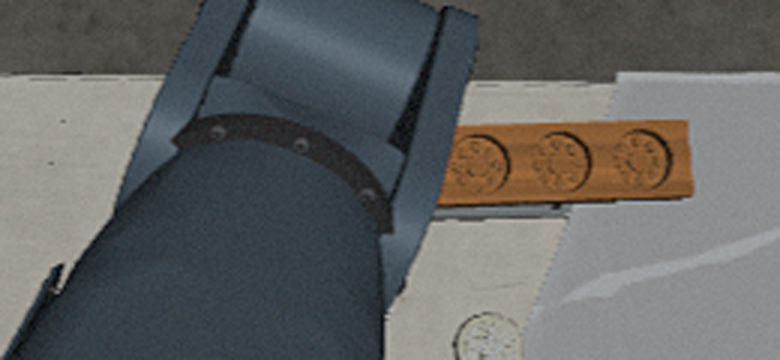

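```bash
cat >> h.py <<'E'
def press(ys,z0,steps=14,after=3,xs=-.002):
    go(xs,ys,z0+.006); r.sleep(.15); b,_=F(40); z=z0; hit=0
    log=[]
    for i in range(steps):
        go(xs,ys,z,.05); f,_=F(5); f=f-b; log.append((round(z,4),round(float(f[2]),2)))
        if f[2]>0.8: hit+=1
        if f[2]>7: break
        if hit>after: break
        z-=.001
    f,s=F(40); f=f-b; p=r.current_tool_pos()
    print(log); print("final",f,s,p,r.current_t())
    return f
E
python3 - <<'E'
from h import *
go(-.002,.095,.122)
press(.095,.116)
E
```

```text
[(0.116, -0.0), (0.115, 0.26), (0.114, 0.19), (0.113, -0.36), (0.112, -0.01), (0.111, 0.15), (0.11, 0.76), (0.109, 4.5), (0.108, 4.6), (0.107, 5.1), (0.106, 4.94)]
final [-0.16422743  3.68356195  4.81039237] [0.47794075 0.51553358 0.48340933] [ 0.50069766 -0.15503111  0.1060315 ] 7.5417
```

Run:
```python
from h import *
go(-.002,.095,.16); r.set_gripper(.36)
go(.004,-.285,.16,.3); go(.004,-.285,.076,.15)
r.sleep(.1);b,_=F(20)
go(.004,-.265,.076,.08); print(F(10)[0]-b)
go(.004,-.197,.076,.04); print(F(5)[0]-b)
go(.004,-.215,.076,.1)
d,T=cam("wrist"); save(d,"pics/w2.png")
d,T=cam("side"); save(d,"pics/s2.png",(280,160,480,320),4)
d,T=cam("top"); save(d,"pics/t2.png",(260,120,520,240),3)
print(r.current_opening(),r.current_t())
```

```text
[-0.04631693 -0.05359313 -0.13894826]
[ 0.44574891 -9.26113845  7.98590217]
0.35994818335792583 13.7
```

View pics/w2.png

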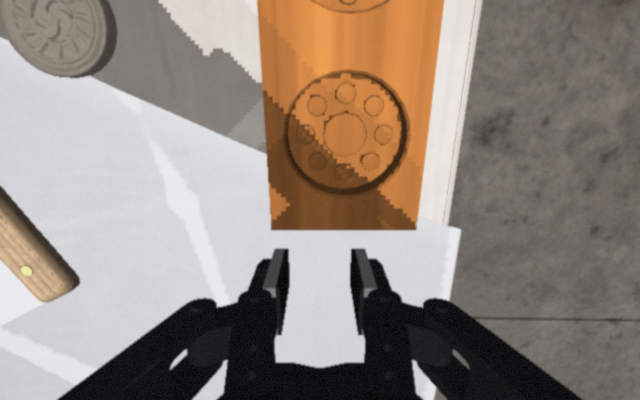

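View pics/s2.png

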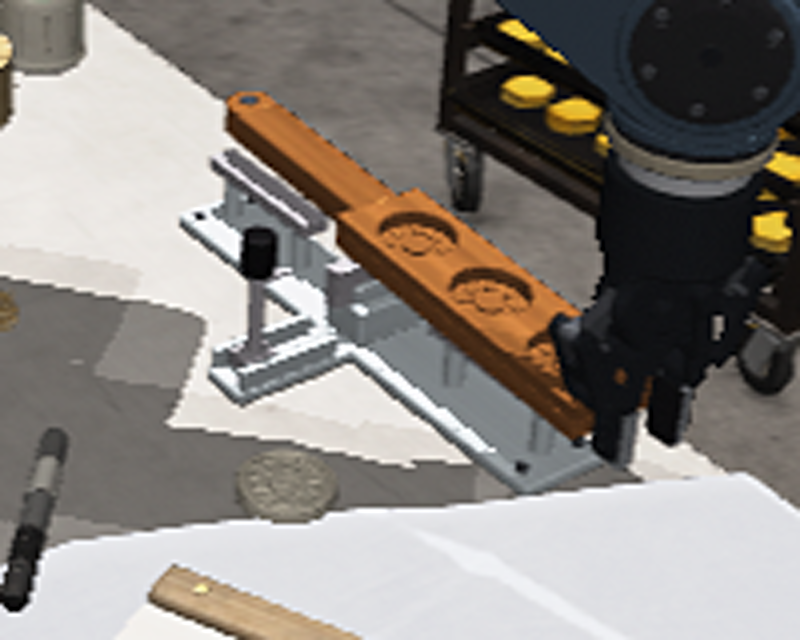

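View pics/t2.png

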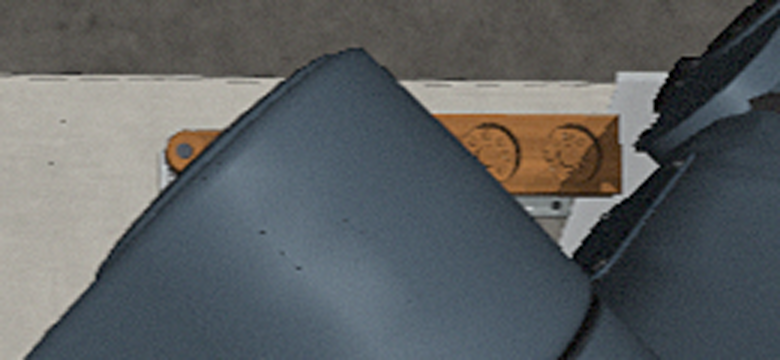

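```bash
cat >> h.py <<'E'
def meas(d,T,pts):
    for u,v,z in pts: 
        P=px2w(d,T,u,v,z); print((u,v,z),"stand",np.round(st(P),4))
def tiltfit(P,mask):
    A=P[mask]; A=A[np.isfinite(A).all(1)]; S=st(A); X=np.c_[S,np.ones(len(S))]
    c=np.linalg.lstsq(X,A[:,2],rcond=None)[0]
    for _ in range(3):
        e=np.abs(X@c-A[:,2]); k=e<.003; c=np.linalg.lstsq(X[k],A[k,2],rcond=None)[0]
    return c,k.sum()
E
python3 - <<'E'
from h import *
d,T=cam("wrist")
meas(d,T,[(272,229,.073),(416,229,.073),(258,0,.08),(445,0,.08)])
P=cloud(d,T)
for u,v in [(344,210),(430,20),(280,215),(430,100),(275,100)]: print(np.round(st(P[v,u]),4),P[v,u,2])
m=np.zeros((400,640),bool); m[5:225,275:415]=1
print(tiltfit(P,m))
# shoulder bottom edges
E
```

```text
(272, 229, 0.073) stand [-0.016  -0.1862]
(416, 229, 0.073) stand [ 0.0446 -0.1862]
(258, 0, 0.08) stand [-0.0157 -0.1041]
(445, 0, 0.08) stand [ 0.0441 -0.1041]
[ 0.0141 -0.178 ] 0.07218116234587728
[ 0.0412 -0.1089] 0.07578736113749868
[-0.0128 -0.1808] 0.07052461279064254
[ 0.0447 -0.1345] 0.07357367787210081
[-0.0123 -0.1345] 0.07432550392186081
(array([-0.0029065 ,  0.06083586,  0.08216318]), np.int64(19069))
```

```bash
python3 - <<'E'
from h import *
d,T=cam("top")
meas(d,T,[(260+620/3,120+115/3,.071),(260+620/3,120+193/3,.071),(260+620/3,120+115/3,.049),(260+185/3,120+151/3,.09),(260+565/3,120+215/3,.01)])
z=np.load("pics/w1.npz")
dw=dict(d); dw.update(fx=316.13059,fy=316.13059,cx=319.33865,cy=201.93896)
meas(dw,z["T"],[(285,98,.01),(357,98,.01),(284,98,.01),(289.5,260,.01),(294,213,.085),(342.5,213,.085),(319,189,.09)])
E
python3 - <<'E'
import cv2
im=cv2.imread("pics/w1.png")[80:320,190:390]
cv2.imwrite("pics/c1.png",cv2.resize(im,None,fx=3,fy=2.5,interpolation=cv2.INTER_CUBIC))
E
```

```text
(466.66666666666663, 158.33333333333334, 0.071) stand [ 0.0444 -0.1899]
(466.66666666666663, 184.33333333333331, 0.071) stand [-0.0181 -0.1865]
(466.66666666666663, 158.33333333333334, 0.049) stand [ 0.0492 -0.1989]
(321.6666666666667, 170.33333333333334, 0.09) stand [0.013  0.1555]
(448.33333333333337, 191.66666666666669, 0.01) stand [-0.0271 -0.1638]
(285, 98, 0.01) stand [-0.0277  0.175 ]
(357, 98, 0.01) stand [0.0308 0.1749]
(284, 98, 0.01) stand [-0.0285  0.175 ]
(289.5, 260, 0.01) stand [-0.0287  0.0277]
(294, 213, 0.085) stand [-0.0167  0.1029]
(342.5, 213, 0.085) stand [0.0152 0.1029]
(319, 189, 0.09) stand [-0.0002  0.1207]
```

View pics/c1.png

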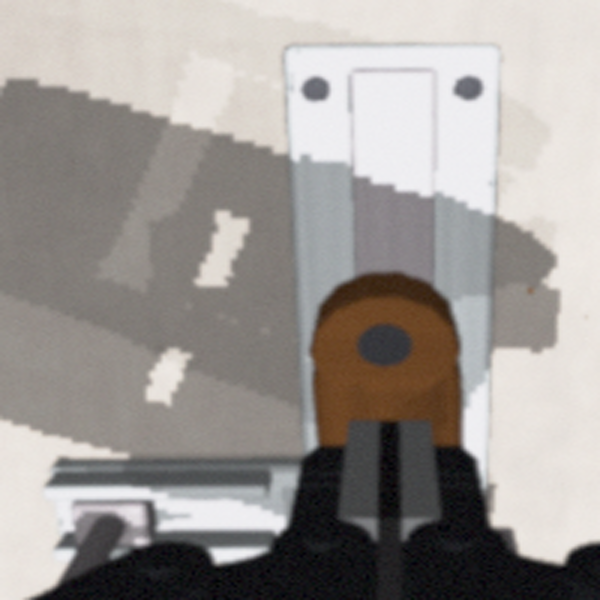

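Run:
```python
from h import *
go(.004,-.215,.15,.25); r.set_gripper(.86)
go(.013,-.037,.15,.25)
d,T=cam("wrist"); save(d,"pics/w3.png")
r.sleep(.1);b,_=F(20)
go(.013,-.037,.079,.12); print(F(10)[0]-b)
go(-.0055,-.037,.079,.03); print(F(10)[0]-b)
go(.000,-.037,.079,.05)
d,T=cam("wrist"); save(d,"pics/w4.png")
print(r.current_opening(),r.current_t())
d,T=cam("top"); save(d,"pics/t4.png",(260,120,520,240),3)
```

```text
[-0.07599695  0.17549644  0.19067626]
[ 2.84409447 -0.41981176  1.96046909]
0.8616386558816846 17.9
```

View pics/w4.png

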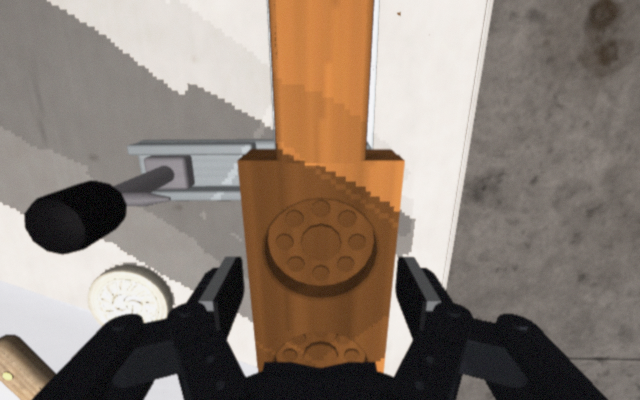

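View pics/t4.png

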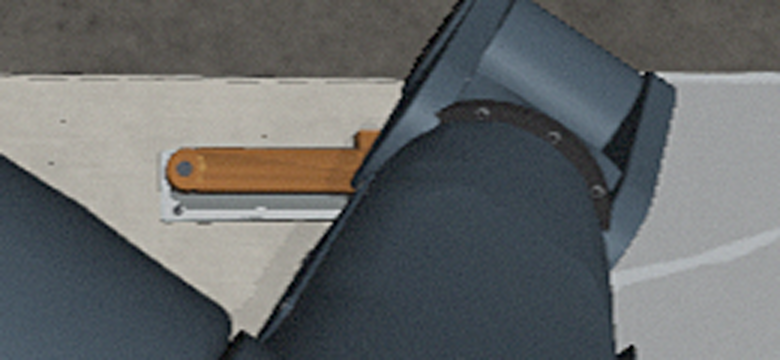

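View pics/w3.png

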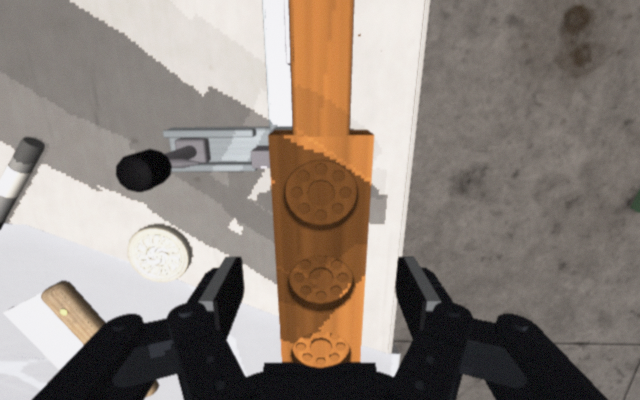

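Run:
```python
from h import *
d,T=cam("wrist")
meas(d,T,[(240,158,.0815),(403,158,.0815),(258,330,.079),(390,330,.079),(273,0,.09),(374,0,.09),(277,150,.083),(366,150,.083)])
d,T=cam("top")
meas(d,T,[(260+185/3,120+169/3,.09),(260+168/3,120+169/3,.09),(260+357/3,120+133/3,.083)])
```

```text
(240, 158, 0.0815) stand [-0.03    0.0224]
(403, 158, 0.0815) stand [0.0309 0.0223]
(258, 330, 0.079) stand [-0.0286 -0.0576]
(390, 330, 0.079) stand [ 0.032  -0.0576]
(273, 0, 0.09) stand [-0.0142  0.0715]
(374, 0, 0.09) stand [0.016  0.0715]
(277, 150, 0.083) stand [-0.0159  0.0256]
(366, 150, 0.083) stand [0.0167 0.0255]
(321.6666666666667, 176.33333333333334, 0.09) stand [-0.0009  0.1556]
(316.0, 176.33333333333334, 0.09) stand [-0.0008  0.1686]
(379.0, 164.33333333333334, 0.083) stand [0.0281 0.0219]
```

Run:
```python
from h import *
go(0,-.037,.15,.25); r.set_gripper(0.0)
go(-.0,.095,.122,.25)
f=press(.095,.112,xs=0)
print(r.current_torque())
```

```text
[(0.112, 0.01), (0.111, 0.25), (0.11, 0.8), (0.109, 1.8), (0.108, 2.24), (0.107, 1.9), (0.106, 1.98)]
final [0.13984209 1.07975276 1.89752505] [0.42464623 0.49779547 0.48513543] [ 0.50268435 -0.15504469  0.10600475] 22.9833
[ 0.20943443 -0.05800167 -0.07715355]
```

```bash
cat >> h.py <<'E'
def chk(tag):
    d,T=cam("wrist"); P=cloud(d,T); m=np.zeros((400,640),bool); m[5:222,285:405]=1
    c,k=tiltfit(P,m); print(tag,"slope x,y,z0",np.round(c,4),k,"t",r.current_t()); save(d,f"pics/{tag}.png"); return d,T
E
python3 - <<'E'
from h import *
go(0,.095,.15,.25); r.set_gripper(.36)
go(0,-.225,.15,.3); go(0,-.225,.076,.15); 
r.sleep(.1);b,_=F(20)
go(0,-.200,.076,.1)
go(0,-.176,.0773,.04); print(F(8)[0]-b)
go(0,-.157,.0775,.04); print(F(8)[0]-b)
go(0,-.172,.0775,.1)
d,T=chk("w5")
d,T=cam("side"); save(d,"pics/s5.png",(280,160,480,320),4)
E
```

```text
[-0.07205748  0.12016429 -0.00931288]
[ 0.11295823 -0.04597996  0.05024598]
w5 slope x,y,z0 [0.2698 0.0197 0.0823] 13436 t 28.0917
```

View pics/w5.png

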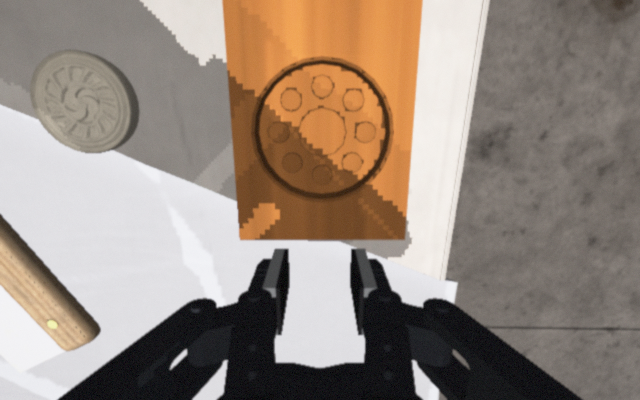

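View pics/s5.png

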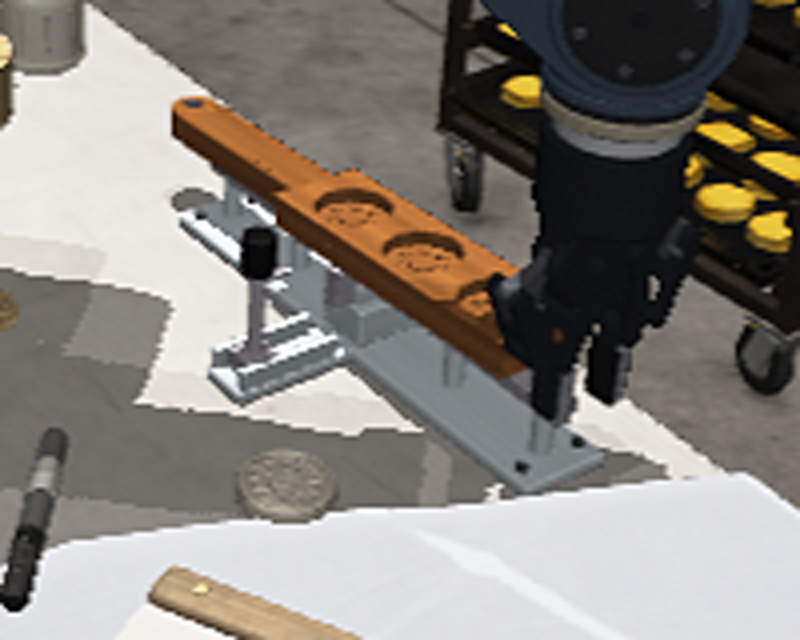

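Run:
```python
from h import *
d,T=cam("wrist"); P=cloud(d,T)
meas(d,T,[(240,239,.08),(406,239,.08),(224,0,.083),(422,0,.083),(240,239,.073),(406,239,.073)])
for u in (240,255,400):
  for v in range(10,236,25): print(u,v,np.round(st(P[v,u]),4),round(float(P[v,u,2]),4))
```

```text
(240, 239, 0.08) stand [-0.0325 -0.1457]
(406, 239, 0.08) stand [ 0.035  -0.1458]
(224, 0, 0.083) stand [-0.0302 -0.062 ]
(422, 0, 0.083) stand [ 0.0322 -0.062 ]
(240, 239, 0.073) stand [-0.0344 -0.149 ]
(406, 239, 0.073) stand [ 0.0371 -0.1491]
240 10 [-0.0246 -0.0656] 0.0865
240 35 [-0.0251 -0.0725] 0.0869
240 60 [-0.0258 -0.0797] 0.086
240 85 [-0.0259 -0.0873] 0.0881
240 110 [-0.0268 -0.0952] 0.0871
240 135 [-0.0273 -0.1033] 0.0878
240 160 [-0.0279 -0.1119] 0.0879
240 185 [-0.0284 -0.1208] 0.0886
240 210 [-0.0291 -0.1301] 0.089
240 235 [-0.0299 -0.14  ] 0.0889
255 10 [-0.0201 -0.0654] 0.0858
255 35 [-0.0206 -0.0724] 0.0858
255 60 [-0.0207 -0.0798] 0.0876
255 85 [-0.0212 -0.0873] 0.0874
255 110 [-0.0218 -0.0952] 0.0871
255 135 [-0.0229 -0.1038] 0.084
255 160 [-0.0227 -0.112 ] 0.0878
255 185 [-0.023  -0.1206] 0.0894
255 210 [-0.0238 -0.1303] 0.0883
255 235 [-0.0239 -0.1393] 0.0906
400 10 [ 0.0251 -0.0652] 0.0848
400 35 [ 0.0259 -0.0721] 0.0839
400 60 [ 0.0256 -0.0799] 0.0873
400 85 [ 0.0263 -0.0873] 0.0869
400 110 [ 0.0269 -0.0952] 0.087
400 135 [ 0.0273 -0.1034] 0.0879
400 160 [ 0.0281 -0.1121] 0.0875
400 185 [ 0.0284 -0.1207] 0.0892
400 210 [ 0.0291 -0.1301] 0.0891
400 235 [ 0.0298 -0.1398] 0.0895
```

```bash
cat >> h.py <<'E'
def hz(tag):
    d,T=cam("wrist"); P=cloud(d,T); S=st(P); m=(np.abs(S[...,0])<.012)&(P[...,2]>.06)&(P[...,2]<.1)&(S[...,1]>.115)&(S[...,1]<.2)
    y=S[m][:,1]; c=np.polyfit(y,P[m][:,2],1); print(tag,"slope",round(c[0],4),"z@.15",round(np.polyval(c,.15),4),"ymax",round(y.max(),4),m.sum(),"t",round(r.current_t(),2)); save(d,f"pics/{tag}.png")
    return c[0]
E
python3 - <<'E'
from h import *
go(0,-.172,.15,.3); r.set_gripper(.53)
go(0.001,.097,.15,.3); hz("w6")
go(0.001,.097,.079,.1)
r.sleep(.1);b,_=F(20)
go(.001,.083,.079,.06); hz("w7"); print(F(8)[0]-b)
E
```

```text
w6 slope 0.0054 z@.15 0.0821 ymax 0.2 6133 t 29.98
w7 slope -0.0187 z@.15 0.0788 ymax 0.1944 14484 t 31.53
[-0.1632474   0.0730147   0.09496183]
```

View pics/w7.png

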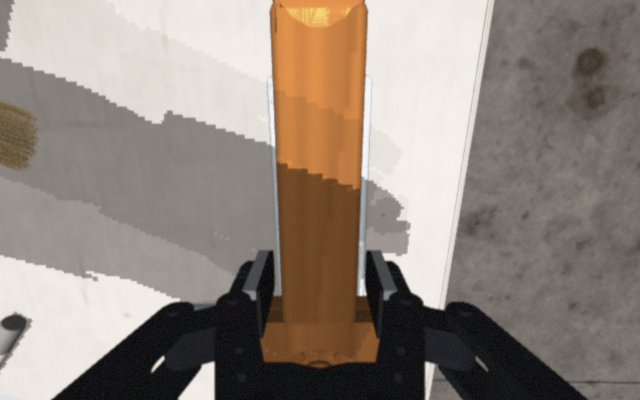

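View pics/w6.png

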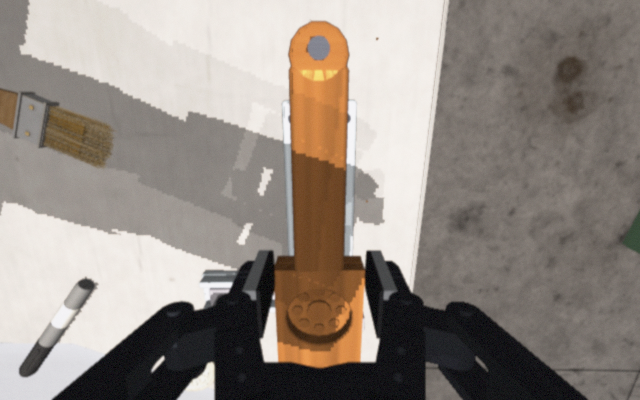

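```bash
cat >> h.py <<'E'
def sidetilt(tag,name="side"):
    d,T=cam(name); P=cloud(d,T); S=st(P)
    m=(np.abs(S[...,0])<.028)&(P[...,2]>.064)&(P[...,2]<.1)&(np.abs(S[...,1])<.24)
    hsv=cv2.cvtColor(d["pixels"],cv2.COLOR_RGB2HSV); m&=(hsv[...,0]<20)&(hsv[...,1]>120)
    if m.sum()<100: print("few",m.sum()); return
    c,k=tiltfit(P,m); print(tag,name,"slope y %.4f z0 %.4f n %d y %.3f..%.3f"%(c[1],c[2],k,S[m][:,1].min(),S[m][:,1].max()),"t",r.current_t())
    save(d,f"pics/{tag}.png",(280,160,480,320) if name=="side" else (260,120,520,240),4 if name=="side" else 3); return c[1]
E
python3 - <<'E'
from h import *
sidetilt("s8"); sidetilt("t8","top")
d,T=cam("wrist"); P=cloud(d,T); S=st(P)
for v in range(30,260,25): print(v,np.round(S[v,320],4),P[v,320,2].round(4))
E
```

```text
s8 side slope y 0.0030 z0 0.0809 n 754 y -0.148..0.210 t 31.65
t8 top slope y -0.0136 z0 0.0823 n 669 y -0.143..0.212 t 31.7
30 [0.0011 0.1856] 0.0781
55 [0.0011 0.1779] 0.0774
80 [0.0011 0.1696] 0.0779
105 [0.0011 0.1611] 0.0784
130 [0.0011 0.1521] 0.0785
155 [0.0011 0.1428] 0.0787
180 [0.0011 0.133 ] 0.0789
205 [0.0011 0.1229] 0.0796
230 [0.0011 0.1118] 0.0788
255 [0.0011 0.1007] 0.0796
```

View pics/s8.png

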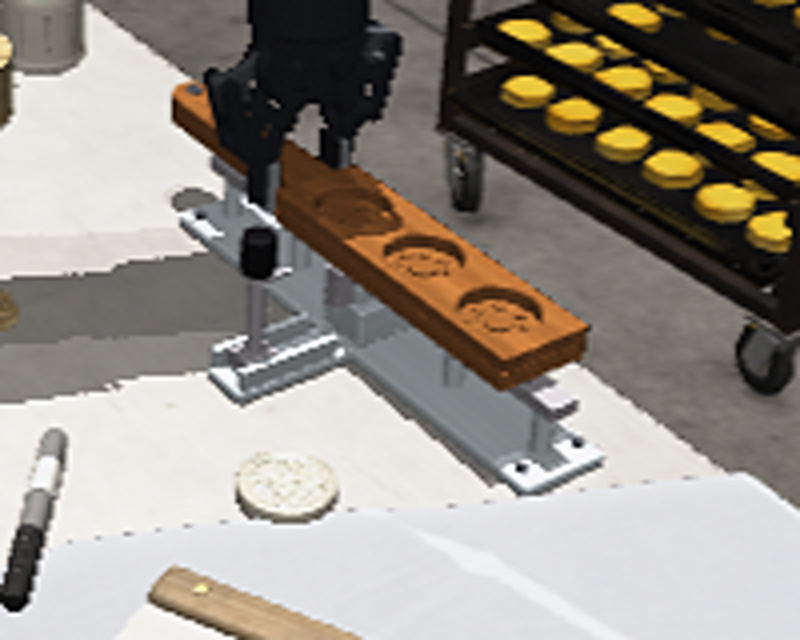

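View pics/t8.png

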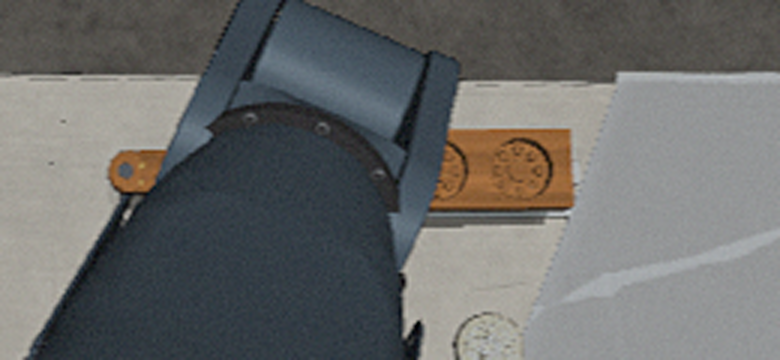

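Run:
```python
from h import *
for i in range(3):
    sidetilt("s9"+str(i)); hz("w9"+str(i)); r.sleep(.3)
```

```text
s90 side slope y -0.0098 z0 0.0806 n 641 y -0.147..0.211 t 31.8
w90 slope -0.0111 z@.15 0.0798 ymax 0.1946 14763 t 31.85
s91 side slope y 0.0019 z0 0.0809 n 775 y -0.148..0.211 t 32.2
w91 slope -0.0105 z@.15 0.08 ymax 0.1944 14781 t 32.25
s92 side slope y -0.0102 z0 0.0807 n 686 y -0.147..0.210 t 32.6
w92 slope -0.0065 z@.15 0.0805 ymax 0.1942 14853 t 32.65
```

Run:
```python
from h import *
for i in range(8):
    hz("wa"+str(i)); r.sleep(.15)
```

```text
wa0 slope -0.0084 z@.15 0.0803 ymax 0.1943 14825 t 33.0
wa1 slope -0.0018 z@.15 0.0812 ymax 0.1941 14982 t 33.2
wa2 slope 0.0023 z@.15 0.0818 ymax 0.1938 15093 t 33.4
wa3 slope 0.0019 z@.15 0.0817 ymax 0.1939 15077 t 33.6
wa4 slope 0.0002 z@.15 0.0815 ymax 0.194 15040 t 33.8
wa5 slope 0.0004 z@.15 0.0815 ymax 0.1941 15048 t 34.0
wa6 slope 0.0009 z@.15 0.0816 ymax 0.194 15061 t 34.2
wa7 slope 0.0017 z@.15 0.0816 ymax 0.194 15066 t 34.4
```

Run:
```python
from h import *
go(.001,.083,.2,.1); r.sleep(.2)
sidetilt("s10"); hz("w10")
Q2=q(PHI); r.set_gripper(0)
r.move_to(np.r_[w(-.135,0),.2],Q2)
d,T=cam("wrist"); save(d,"pics/w11.png"); sidetilt("s11")
print(r.current_t())
```

```text
s10 side slope y 0.0023 z0 0.0808 n 911 y -0.148..0.211 t 36.1583
w10 slope -0.0024 z@.15 0.081 ymax 0.2 4079 t 36.21
s11 side slope y 0.0056 z0 0.0808 n 797 y -0.148..0.179 t 37.975
37.975
```

View pics/w11.png

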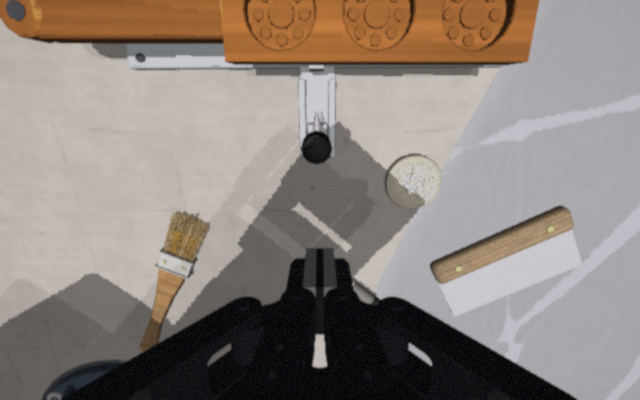

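View pics/s11.png

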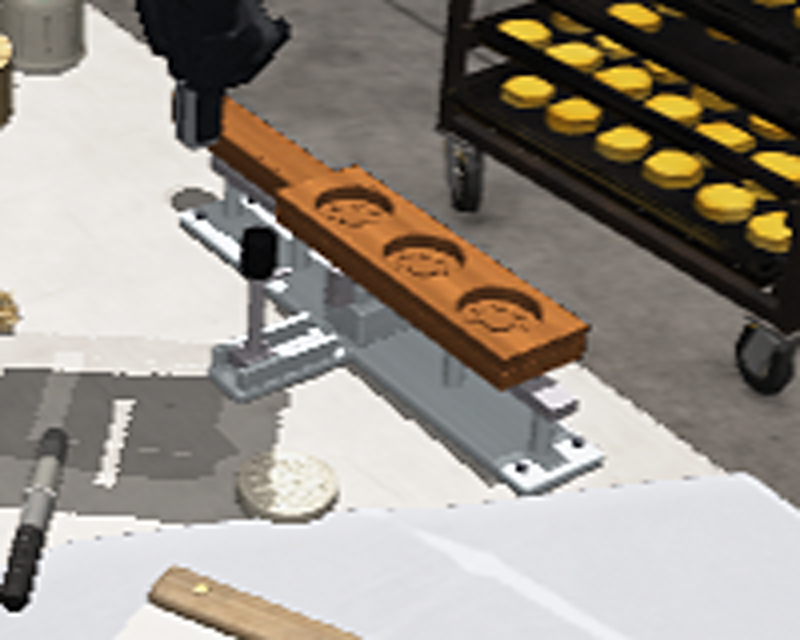

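Run:
```python
from h import *
d,T=cam("wrist"); meas(d,T,[(316,147,.1),(225,62,.082),(528,62,.082),(40,40,.082)])
go(-.135,0,.105,.15); r.sleep(.15); b,_=F(25)
go(-.112,0,.105,.08); print(F(5)[0]-b)
x=-.100; go(x,0,.105,.04); print(F(8)[0]-b)
while x<-.082:
    x+=.001 if x<-.092 else .0005; go(x,0,.105,.03); f=F(8)[0]-b; print(round(x,4),np.round(f,1))
    if f[0]<-4: break
go(-.125,0,.105,.08); go(-.135,0,.2,.2)
d,T=cam("wrist"); save(d,"pics/w12.png"); sidetilt("s12"); print(r.current_t())
```

```text
(316, 147, 0.1) stand [-0.0867  0.0031]
(225, 62, 0.082) stand [-0.0308  0.0662]
(528, 62, 0.082) stand [-0.0306 -0.1437]
(40, 40, 0.082) stand [-0.0171  0.1907]
[-0.11854285  0.10036698  0.11970833]
[0.07258663 0.23724603 0.03215862]
-0.099 [-0.1 -0.1 -0. ]
-0.098 [-0.   0.   0.3]
-0.097 [0.2 0.2 0.3]
-0.096 [ 0.2 -0.1 -0.1]
-0.095 [-0.  -0.2  0.2]
-0.094 [ 0.3 -0.2 -0.1]
-0.093 [-0.1  0.3  0.2]
-0.092 [0.2 0.1 0.3]
-0.0915 [ 0.  -0.1  0.4]
-0.091 [-0.1 -0.2  0.1]
-0.0905 [-0.   0.1  0.4]
-0.09 [-0.6 -0.   0.4]
-0.0895 [-0.2  0.3  0.5]
-0.089 [-0.2  0.1  0.4]
-0.0885 [-0.3  0.2  0.2]
-0.088 [-0.3  0.1  0.4]
-0.0875 [-3.9 -0.5  2.1]
-0.087 [-7.4 -1.2  4.4]
s12 side slope y 0.0041 z0 0.0811 n 859 y -0.149..0.181 t 47.2167
47.2167
```

View pics/w12.png

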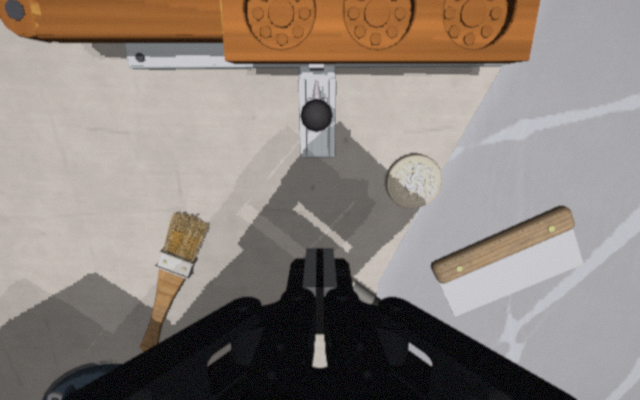

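View pics/s12.png

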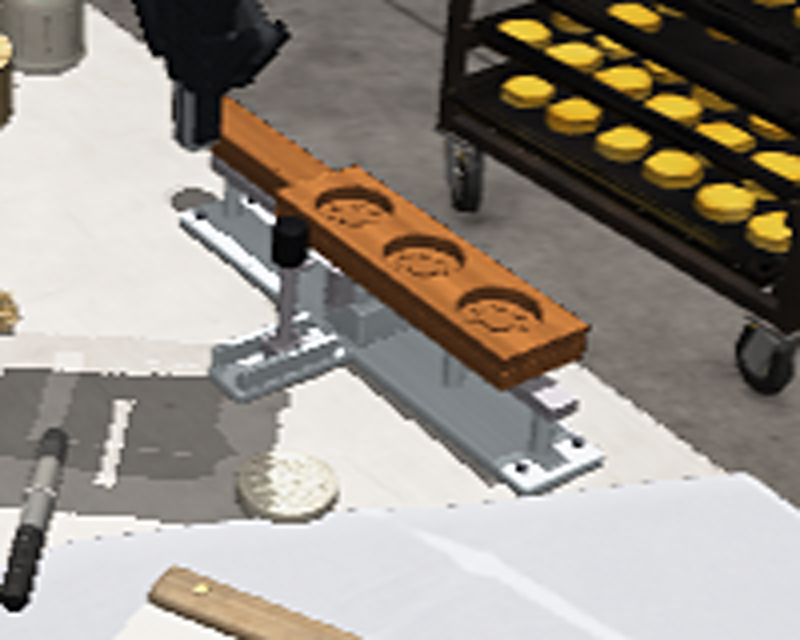

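Run:
```python
from h import *
d,T=cam("wrist"); meas(d,T,[(316,114,.1)])
sidetilt("s13"); r.sleep(.3); sidetilt("s14")
r.hand_in(); print(r.current_t())
```

```text
(316, 114, 0.1) stand [-0.0655  0.0034]
s13 side slope y 0.0063 z0 0.0808 n 793 y -0.147..0.178 t 47.3167
s14 side slope y 0.0044 z0 0.0809 n 828 y -0.147..0.181 t 47.6667
the job is handed in; nothing more can be done
the job is handed in; nothing more can be done
```

The paddle balances level on the ridge by itself and the pointer is pushed home. I handed the job in at about 47.7 s; the hand-in gives no verdict.

- **Finding the balance point:** I pressed the handle lightly twice to estimate where the centre of mass lies.
- **Sliding:** I pushed the head end lengthwise and shifted the paddle about 13 mm sideways back to the centre line. After the last push it rocked for a few seconds and settled level without being touched.
- **Pointer:** I pushed the knob until the force jumped to 7 N at its end stop.

**Last checks:**
- **Paddle:** The side camera showed a tilt of about 0.004 to 0.006 rad (limit 0.02). It is about 1 mm off the centre line and square within about 0.01 rad. The fingers are clear of it.
- **Pointer:** The knob axis measured about 66 mm from the ridge middle, against 68 mm when home, which agrees within calibration.
- **Bystanders:** The arm stayed well clear of them. I did not measure their positions again.

**What disagreed or went less well:**
- The first slide pushed the head end with about 9 N sideways and 8 N down. That should be below the 20 N limit, but I had no direct reading between paddle and stand. I made the later pushes follow the paddle's slope.
- My press estimate predicted that the paddle would need to slide a few millimetres further than it did.
- While it was rocking, the camera tilt readings disagreed by about 0.02 rad. They agreed once it had settled.
- How close the centre of mass is to the edge of the ridge is not known.

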